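# Hook the deep pan out from under the draining shelf

### The job

The deep red pan has been pushed in under the wire draining shelf: take the hook tool, put its tip down inside the pan, drag the pan out along the bench and pull it up square against the steel stop bar, holding a steady pull of about 15 newtons on it for a second so that its whole front lies flat on the bar; do not ram it. Then unhook, lay the hook tool on the bench clear of the pan and let go. Touch the pan only with the tool, and leave the shallow pan and the other things where they are.

Things in the scene. Friction and masses are not known exactly. Their poses are not given: they have to be found in the camera images.
- hook: Hook tool to the robot's right, tip away from the robot: white handle 110 long, 24 wide, 46 high, standing on its flat underside; steel rod (8 thick) from its front, downturned hook at the end. 0.22 kg. Origin on the underside, 75 ahead of the handle's rear end, near the centre of mass: grip here across the width, high up. x along the rod to the hook, z up. Rod from z = 35 to 43 mm.
- hook_tip (a point): Centre of the hook's rounded end (radius 4), at x = 182, y = 0, z = 6 mm in the hook tool's frame; lowest point z = 2. The shank above it turns down from the rod at x = 167 to 185; its face towards the handle is at x = 181 for z = 20.
- pan: The deep one of two open red plastic pans under the shelf: 108 (x) by 176 (y) by 65 high, walls 4 thick, 5 mm lip turned out round the rim. Small steel hooks on its floor (part of it, below 12 mm). Loose, 0.5 to 1.0 kg, friction unknown. Origin at the centre of its underside; z up; front wall at y = -88, towards the stop bar, 35 to 60 behind the shelf's front edge..
- pan_front (a point): Middle of the pan's front wall, outer face, at the foot: (0, -88, 0) mm in the pan's frame.
- shallow_pan: Shallow red pan of the same outline (108 by 176) but only 30 high, in the other lane. Origin at the centre of its underside. To be left alone.
- shelf: Wire draining shelf, fixed: 310 (x) by 300 (y), underside 160 above the bench, 12 thick, wires 35 apart, on four legs (12 diameter) at its corners. Open below on all sides between the legs. Origin on the bench under its centre; its front edge, towards the stop bar, is at y = -150.
- shelf_edge (a point): Middle of the underside of the shelf's front edge: (0, -150, 160) mm in the shelf's frame.
- stop: Steel stop bar, fixed to the bench right of the shelf: 340 (x) by 20 (y) by 28 high. Origin at the centre of its underside; the pan's front must end flat on its face at y = +10, which looks to the shelf. Rigid: pulling on after contact makes the force rise fast. Sliding friction takes 2 to 7 N of the pull; about 15 N squares the pan; over 25 N on the bar is ramming.
- soap: White soap bottle, 66 diameter, 170 high. Bystander. Origin at the centre of its underside.
- tub: White plastic bowl, 100 diameter, 80 high. Bystander. Origin at the centre of its underside.
Mind the look-alikes: they are no part of the job. Leave any green look-alike of the pan alone.

How it is judged (in metres and radians):
On the way, in this order (a step that is already met when the one before it is completed fails the run):
1. the hook's tip is down inside the deep pan, below its rim (x of hook_tip in the frame of pan between -0.052 and 0.052 m and y of hook_tip in the frame of pan between -0.086 and 0.086 m and z of hook_tip in the frame of pan below 0.06 m), for 0.1 s.
2. the pan is pulled flat against the stop bar and pressed on it with more than 6 N for half a second (y of pan_front in the frame of stop between 0.005 and 0.015 m and x of pan_front in the frame of stop between -0.16 and 0.16 m and angle between the x axis of pan and the x axis of stop, either way round below 0.05 rad and angle between pan's own z axis and vertical below 0.05 rad and height (world z) of pan below 0.006 m and contact force between pan and stop above 6 N), for 0.5 s.
At the end, for the whole second after the job is handed in: The deep pan stands level on the bench with its front wall within 5 mm of the stop bar's face and parallel to it within 0.05 rad; the hook tool lies at rest on the bench, not touching the pan (y of pan_front in the frame of stop between 0.005 and 0.015 m and x of pan_front in the frame of stop between -0.16 and 0.16 m and angle between the x axis of pan and the x axis of stop, either way round below 0.05 rad and angle between pan's own z axis and vertical below 0.05 rad and height (world z) of pan below 0.006 m and height (world z) of hook below 0.025 m and linear speed of each of hook, pan below 0.02 m/s and contact force between hook and pan below 0.1 N).
It fails at once if the pan is rammed on the stop bar (over 25 N) (contact force between pan and stop above 25 N).
It fails at once if the gripper or arm touches the pan (contact force between any of the fingers, the arm and pan above 0.5 N).
It fails at once if the shallow pan is moved by more than 20 mm (distance of shallow_pan from where it was at the start of the episode above 0.02 m).
It fails at once if the soap bottle or the bowl is moved by more than 30 mm (distance of any of soap, tub from where it was at the start of the episode above 0.03 m).
It also fails if it takes over 64 s, if anything falls off the work surface, if the arm or the gripper's body presses on something with over 40 N, if the wrist force passes 120 N, or if a joint passes its speed limit or range.

### The arm

A 6-joint arm with a two-finger parallel gripper is mounted at the origin on the work surface. World frame = base frame: x ahead of the robot, y to its left, z up, the work surface at z = 0. Lengths are in mm, angles in rad, forces in N, time in s.
With the tool pointing down it reaches from about 300 to 850 mm from the base axis. Payload 4.2 kg.
Tool frame: the origin (TCP) lies at the very end of the fingers, on their centre line; the grasp point (between the pads) lies 19 mm behind it; z points along the fingers, y is the line along which they close (so a half turn about z gives the same grasp; the last joint's range is limited). The gripper opens to 91 mm and grips with 3 to 60 N. Pads are 32 mm wide; open, the fingers measure 118 mm over their backs; the gripper's body (76 mm by 178 mm) begins 60 mm behind the grasp point.
Start: joints at [1.159, 0.32, 1.565, -0, 1.257, -0.02], TCP at [219.57, 531.446, 187.576] pointing down, gripper open.
Joint ranges: [-3.11, 3.11], [-0.84, 2.01], [0.21, 2.61], [-1.34, 4.49], [0.05, 2.63], [-2.56, 2.56]. Speed limits (rad/s): [2.57, 2.57, 3.14, 3.14, 3.14, 3.14].

### API

Orientations are given as [roll, pitch, yaw] about the fixed x, y, z axes, in that order (R = Rz(yaw) Ry(pitch) Rx(roll)).
In Python, from bench import manip gives the robot as it stands.
- The arm moves only by the shell command python3 -m jog 'ROWS' [FORCE]. ROWS is JSON, a list of rows, each a list of 5 numbers: the shift along the tool's x, y, z in m, then the turn about the tool's z in degrees, then the finger opening in m, from 0 to 0.0912. A call has 1 to 5 rows; each row is the pose to reach, as a shift and turn from the pose commanded when the call began, along the tool's axes at that moment; what a row does not reach only later rows make up. A row lasts 1/12 s, in which the tool goes at most 41.7 mm and 7.16 degrees, less where a joint would pass 70% of its speed; a pose out of reach is approached as far as the arm can. A call with a gripper value outside its range is refused whole. The fingers move at their own pace and stop on an object; FORCE is the grip in N (left out, the last holds). Time passes only in rows, so rows that repeat a pose let the fingers close. It gives the time, the measured TCP pose, the force, the opening and the grip force at its end, in the units of the state.
- manip.get_state(): the state, without advancing time (a new reading comes with each control period).
- manip.grab_frame(name): name is "scene" or "top" or "wrist"; returns a dict with "frame" (384x512x3 uint8, blue, green, red), "fx", "fy", "cx", "cy" (pixels), "extrinsics" (4x4, takes a point from camera to world coordinates). Camera axes: x right, y up, looking along -z (the intrinsics and any distortion apply to the point x, -y, -z); pixel columns grow to the right and rows downward; lengths in mm; the calibration is good to about 2 mm. A picture is of the moment at which its call begins. There is no depth.
- manip.sign_off(): hands the job in; it is judged then, once.
Trained networks look in a picture, given as the dict that the camera call returned (one of the last four; its "shot" number tells which), for a name from the list of things; names that differ only in an ending like _2 or _b are one class to them, and where a whole thing is asked for, a point or a joint stands for the part that bears it (a point fixed in the world has none). Each returns a list of dicts, best first, with "conf" (0 to 1); they miss things now and then, are a little off and sometimes report something else, mostly with a low value. They report only what shows in the picture. A call takes as long as a camera call. They do not tell look-alikes from the thing itself.
- manip.look_for(picture, target): "centre" ([column, row] in pixels, amid what is visible of it).
- manip.outline_of(picture, target): "region" (384x512 bool, what is visible of it) and "centre" ([column, row] in pixels, amid what is visible of it).
- manip.tip_of(picture, target): "centre" ([column, row] in pixels: a listed point, or the origin of a listed thing).
The state is a dict: "time_s": time; "joints": joint angles; "qd": joint speeds; "tau": joint torques, N m; "eef_pos": TCP position; "orientation": TCP orientation; "ft_force": force on the tool from outside, world axes, zero at the start; "ft_torque": the same for the moment, N m; "opening": finger opening in mm; "finger_force": force on a finger pad.
Only numpy, scipy, OpenCV 4.12 (cv2) and the standard library are available. Lean on these libraries where they do the work, as an engineer would, in place of code of your own. Each camera call takes 0.05 s, during which the arm holds its last target. There are 200 camera calls.

## Working session

There is one attempt and no reset: what is moved stays moved. The work goes in short steps, Python scripts to look and compute and a shell command to move; the robot and the scene stay as the last step left them, time stands still between calls to the robot, and variables do not carry over. Pictures are saved under pics/ and viewed, at most 12 in all, crops included, and the job is handed in when it is done.

```bash
mkdir -p pics; ls; cat > h.py <<'E'
import numpy as np, cv2
from bench import manip
def ray(p,px):
    E=np.array(p["extrinsics"]);d=np.array([(px[0]-p["cx"])/p["fx"],-(px[1]-p["cy"])/p["fy"],-1.])
    return E[:3,3],E[:3,:3]@d
def onz(p,px,z):
    o,d=ray(p,px);return o+d*(z-o[2])/d[2]
def proj(p,X):
    E=np.array(p["extrinsics"]);c=E[:3,:3].T@(np.array(X,float)-E[:3,3])
    return np.array([p["cx"]+p["fx"]*c[0]/-c[2],p["cy"]-p["fy"]*c[1]/-c[2]])
E
python3 - <<'E'
from h import *
s=manip.get_state();print({k:np.round(v,3) for k,v in s.items()})
for n in("scene","top"):
    p=manip.grab_frame(n);cv2.imwrite(f"pics/{n}0.png",p["frame"])
    print(n,p.keys(),p["fx"],np.round(np.array(p["extrinsics"])[:3,3]))
    for t in["hook","hook_tip","pan","pan_front","shallow_pan","shelf","shelf_edge","stop","soap","tub"]:
        r=manip.tip_of(p,t)[:3]
        print(t,[(np.round(a["centre"]),round(a["conf"],2),np.round(onz(p,a["centre"],160 if t=="shelf_edge" else 6 if t=="hook_tip" else 0)[:2])) for a in r])
E
```

```text
pics
{'time_s': np.float64(0.0), 'joints': array([ 1.159,  0.32 ,  1.566, -0.   ,  1.257, -0.02 ]), 'qd': array([-0.002, -0.001, -0.   , -0.   ,  0.   , -0.001]), 'tau': array([ 1.0000e-03, -4.1247e+01, -2.3198e+01,  7.3000e-02,  4.6000e-02,
       -0.0000e+00]), 'eef_pos': array([219.353, 530.931, 186.737]), 'orientation': array([-3.14, -0.  ,  2.75]), 'ft_force': array([ 0.605, -0.73 , -0.278]), 'ft_torque': array([-0.002,  0.034, -0.024]), 'finger_force': np.float64(0.0), 'opening': np.float64(91.293)}
scene dict_keys(['frame', 'fx', 'fy', 'cx', 'cy', 'extrinsics', 'shot']) 380.324455416191 [1496. -237.  845.]
hook []
hook_tip [(array([191., 264.]), 0.58, array([ 687., -269.]))]
pan [(array([314., 167.]), 0.95, array([217., 260.])), (array([190., 178.]), 0.69, array([ 217., -252.]))]
pan_front [(array([305., 206.]), 0.82, array([468., 148.])), (array([213., 182.]), 0.75, array([ 258., -167.]))]
shallow_pan [(array([348., 233.]), 0.83, array([626., 248.])), (array([190., 265.]), 0.52, array([ 685., -275.]))]
shelf []
shelf_edge [(array([306., 181.]), 0.75, array([535., 114.]))]
sto
[... 366 characters left out ...]
([565., 126.]))]
hook_tip [(array([334., 133.]), 0.69, array([ 699., -280.]))]
pan [(array([150., 207.]), 0.97, array([483., 235.])), (array([136., 304.]), 0.84, array([220., 264.])), (array([323., 301.]), 0.7, array([ 230., -244.]))]
pan_front [(array([181., 209.]), 0.87, array([479., 150.])), (array([112., 326.]), 0.86, array([160., 327.])), (array([298., 287.]), 0.55, array([ 268., -176.]))]
shallow_pan [(array([149., 156.]), 0.85, array([627., 244.]))]
shelf []
shelf_edge [(array([190., 175.]), 0.75, array([549., 102.]))]
stop [(array([289., 191.]), 0.83, array([ 533., -151.]))]
soap [(array([261., 104.]), 0.59, array([783., -72.]))]
tub [(array([202., 105.]), 0.84, array([780.,  99.]))]
```

View pics/scene0.png

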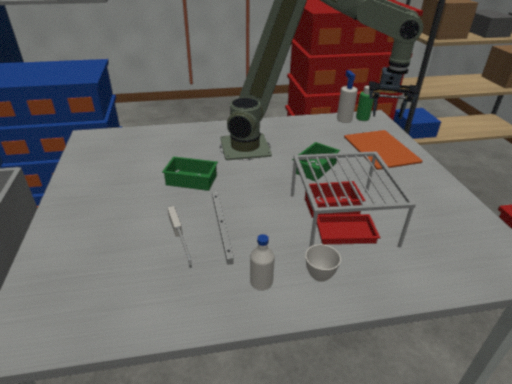

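View pics/top0.png

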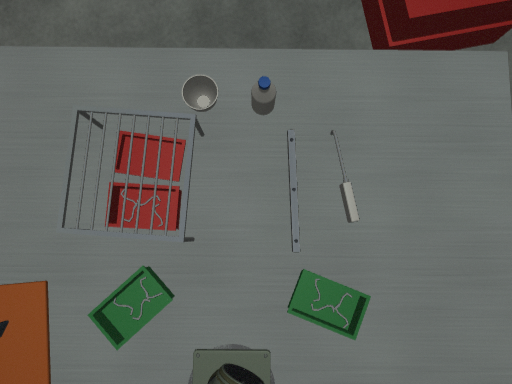

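The overhead view shows the deep red pan (hooks on its floor) at about (145,207), the shallow red pan at (150,156), the stop bar from (291,130) to (297,250), and the hook tool from (350,220) to its tip at (333,131). The green pans are look-alikes. I'll refine these poses using the outlines.

```bash
python3 - <<'E'
from h import *
p=manip.grab_frame("top")
def rect(t,z,k=0):
    r=manip.outline_of(p,t)
    for a in r[:2]:
        m=np.array(a["region"]);v,u=np.nonzero(m)
        P=np.array([onz(p,(x,y),z)[:2] for x,y in zip(u,v)],np.float32)
        R=cv2.minAreaRect(P);print(t,round(a["conf"],2),np.round(R[0],1),np.round(R[1],1),round(R[2],1),"box",np.round(cv2.boxPoints(R)).tolist())
for t,z in(("stop",28),("pan",65),("shallow_pan",30),("hook",43),("shelf",172),("tub",80)):rect(t,z)
# handle only: bright
r=manip.outline_of(p,"hook")
if r:
    m=np.array(r[0]["region"]).astype(np.uint8)
    h=cv2.morphologyEx(m,cv2.MORPH_OPEN,np.ones((6,6),np.uint8));v,u=np.nonzero(h)
    P=np.array([onz(p,(x,y),40)[:2] for x,y in zip(u,v)],np.float32);R=cv2.minAreaRect(P);print("handle",R)
for t,z in(("hook_tip",6),("hook",0)):
    print(t,[np.round(onz(p,a["centre"],z)[:2],1) for a in manip.tip_of(p,t)[:1]])
E
```

```text
pan 0.81 [225.2 258. ] [121.3 197.4] 42.5 box [[114.0, 290.0], [247.0, 144.0], [337.0, 226.0], [203.0, 372.0]]
pan 0.78 [481.  238.1] [195.5 121. ] 87.8 box [[417.0, 143.0], [538.0, 138.0], [545.0, 333.0], [424.0, 338.0]]
shallow_pan 0.86 [622.7 237.5] [186.1 118.9] 82.3 box [[551.0, 153.0], [669.0, 137.0], [694.0, 322.0], [576.0, 338.0]]
shallow_pan 0.25 [805.5 102.1] [108.3  98.7] 1.1 box [[750.0, 150.0], [752.0, 52.0], [861.0, 54.0], [859.0, 152.0]]
hook 0.77 [ 570.2 -295.5] [253.4  32.6] 11.3 box [[443.0, -304.0], [449.0, -336.0], [698.0, -287.0], [691.0, -255.0]]
shelf 0.73 [553.4 238.5] [327.7 314.1] 86.1 box [[386.0, 86.0], [699.0, 64.0], [721.0, 391.0], [408.0, 413.0]]
shelf 0.62 [ 515.3 -146.4] [290.   19.3] 2.3 box [[370.0, -143.0], [371.0, -162.0], [661.0, -150.0], [660.0, -131.0]]
tub 0.74 [788.   93.5] [97.2 99.4] 65.8 box [[723.0, 70.0], [813.0, 29.0], [853.0, 117.0], [763.0, 158.0]]
handle ((498.6112976074219, -313.4049072265625), (111.82350158691406, 32.45173645019531), 9.749298095703125)
hook_tip [array([ 697.5, -271.3])]
hook [array([ 523.8, -305.6])]
```

```bash
R='[[-0.027,-0.030,-0.002,0,0.0912],[-0.054,-0.060,-0.004,0,0.0912],[-0.081,-0.090,-0.006,0,0.0912],[-0.108,-0.120,-0.008,0,0.0912],[-0.135,-0.150,-0.010,0,0.0912]]'
python3 -m jog '[[-0.01,-0.01,-0.030,0,0.0912],[-0.027,-0.030,-0.050,0,0.0912],[-0.054,-0.060,-0.05,0,0.0912],[-0.081,-0.090,-0.05,0,0.0912],[-0.108,-0.120,-0.05,0,0.0912]]'
python3 -m jog '[[-0.027,-0.030,0,0,0.0912],[-0.054,-0.060,0,0,0.0912],[-0.081,-0.090,0,0,0.0912],[-0.108,-0.120,0,0,0.0912],[-0.135,-0.150,0,0,0.0912]]'
python3 -m jog '[[-0.027,-0.030,0,0,0.0912],[-0.054,-0.060,0,0,0.0912],[-0.081,-0.090,0,0,0.0912],[-0.108,-0.120,0,0,0.0912],[-0.135,-0.150,0,0,0.0912]]'
python3 -m jog '[[-0.027,-0.030,0,0,0.0912],[-0.054,-0.060,0,0,0.0912],[-0.081,-0.090,0,0,0.0912],[-0.108,-0.120,0,0,0.0912],[-0.135,-0.150,0,0,0.0912]]'
python3 -m jog '[[-0.027,-0.030,0,7,0.0912],[-0.054,-0.060,0,14,0.0912],[-0.081,-0.090,0,21,0.0912],[-0.086,-0.094,0,28,0.0912],[-0.086,-0.094,0,35,0.0912]]'
python3 -m jog '[[0,0,0,7,0.0912],[0,0,0,14,0.0912],[0,0,0,21,0.0912],[0,0,0,28,0.0912],[0,0,0,35,0.0912]]'
python3 -m jog '[[0,0,0,7,0.0912],[0,0,0,14,0.0912],[0,0,0,21,0.0912],[0,0,0,28,0.0912],[0,0,0,35,0.0912]]'
python3 -m jog '[[0,0,0,7,0.0912],[0,0,0,14,0.0912],[0,0,0,21,0.0912],[0,0,0,28,0.0912],[0,0,0,35,0.0912]]'
python3 - <<'E'
from h import *
p=manip.grab_frame("wrist");cv2.imwrite("pics/w1.png",p["frame"])
for t,z in(("hook_tip",6),("hook",0)):
    print(t,[(np.round(a["centre"]),np.round(onz(p,a["centre"],z)[:2],1)) for a in manip.tip_of(p,t)[:1]])
for a in manip.outline_of(p,"hook")[:1]:
    h=cv2.morphologyEx(np.array(a["region"]).astype(np.uint8),cv2.MORPH_OPEN,np.ones((9,9),np.uint8));v,u=np.nonzero(h)
    R=cv2.minAreaRect(np.array([onz(p,(x,y),46)[:2] for x,y in zip(u,v)],np.float32));print("handle@46",R)
print(np.array(p["extrinsics"])[:3,3])
p=manip.grab_frame("top");f=cv2.cvtColor(p["frame"],cv2.COLOR_BGR2GRAY).astype(int)
cv2.imwrite("pics/bar.png",cv2.resize(p["frame"][110:270,270:370],None,fx=5,fy=3.75*1,interpolation=cv2.INTER_CUBIC))
for r in range(126,256,12):print(r,f[r,280:308].tolist())
E
```

```text
time_s: 2.02
eef_pos: [273.8, 378.0, 237.9]
orientation: [3.141, 0.001, 2.751]
ft_force: [0.7, -0.9, -0.5]
opening: 91.3
finger_force: 0.0
time_s: 2.43
eef_pos: [341.2, 187.3, 237.8]
orientation: [3.141, 0.001, 2.75]
ft_force: [1.7, -1.2, -0.2]
opening: 91.1
finger_force: 0.0
time_s: 2.85
eef_pos: [408.7, -3.1, 237.9]
orientation: [3.141, 0.001, 2.75]
ft_force: [0.7, -0.2, 0.3]
opening: 91.4
finger_force: 0.0
time_s: 3.27
eef_pos: [476.3, -193.4, 237.7]
orientation: [3.141, 0.001, 2.749]
ft_force: [0.7, 1.0, 0.6]
opening: 91.5
finger_force: 0.0
time_s: 3.68
eef_pos: [520.2, -313.9, 236.2]
orientation: [-3.141, -0.0, 2.13]
ft_force: [0.5, 0.1, -0.2]
opening: 91.9
finger_force: 0.0
time_s: 4.1
eef_pos: [519.6, -311.0, 237.4]
orientation: [-3.142, -0.0, 1.522]
ft_force: [0.3, 0.4, -1.1]
opening: 91.1
finger_force: 0.0
time_s: 4.52
eef_pos: [519.6, -311.0, 237.5]
orientation: [-3.141, -0.0, 0.911]
ft_force: [0.0, -0.3, -0.0]
opening: 91.5
finger_force: 0.0
time_s: 4.93
eef_pos: [519.6, -311.0, 237.5]
orientation: [-3.141, -0.0, 0.3]
ft_force: [-0.0, -0.1, 0.5]
opening: 91.2
finger_force:
[... 1148 characters left out ...]
2, 122, 123, 122, 123, 123, 118, 103, 64, 124, 125, 123, 123, 125, 123, 119, 121, 118, 119, 122, 119, 120, 120, 120, 120, 124]
210 [119, 121, 120, 120, 121, 120, 120, 121, 120, 118, 76, 114, 124, 125, 123, 122, 125, 125, 93, 122, 121, 121, 120, 122, 120, 122, 119, 120]
222 [123, 123, 122, 122, 122, 122, 121, 123, 123, 121, 105, 64, 127, 126, 125, 122, 126, 123, 133, 121, 121, 121, 121, 121, 121, 121, 121, 122]
234 [122, 119, 123, 121, 121, 119, 120, 123, 123, 119, 119, 77, 117, 125, 126, 124, 125, 125, 127, 99, 120, 123, 122, 123, 122, 122, 121, 122]
246 [121, 122, 122, 122, 123, 123, 123, 123, 121, 122, 122, 106, 60, 128, 126, 127, 123, 126, 127, 132, 123, 124, 121, 122, 123, 122, 121, 123]
```

View pics/w1.png

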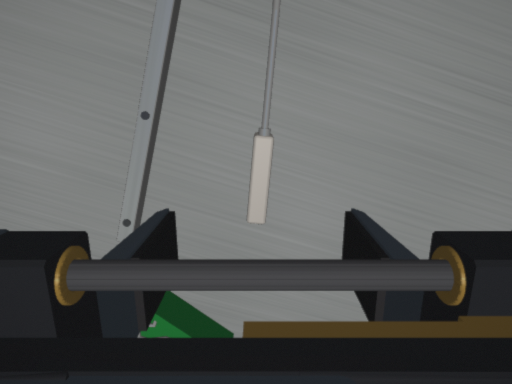

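The wrist image shows the white handle from (263,134) to (256,222), with the rod running up to (276,0). The stop bar is on the left. Next I'll compute the handle axis and the shift.

```bash
cat >> h.py <<'E'
def shift(dx,dy,yaw=None):
    yaw=manip.get_state()["orientation"][2] if yaw is None else yaw
    return np.round([dx*np.cos(yaw)+dy*np.sin(yaw),dx*np.sin(yaw)-dy*np.cos(yaw)],1)
E
python3 - <<'E'
from h import *
p=manip.grab_frame("wrist")
g=p["frame"].min(axis=2).astype(np.uint8)[120:240,230:300]
m=(g>150).astype(np.uint8);v,u=np.nonzero(m)
R=cv2.minAreaRect(np.array([onz(p,(x+230,y+120),46)[:2] for x,y in zip(u,v)],np.float32));print(m.sum(),R)
s=manip.get_state();print(s["eef_pos"],s["orientation"])
t=manip.grab_frame("top")
for z in(0,28):print(z,onz(t,(287.3,138),z),onz(t,(291.8,246),z))
E
```

```text
1284 ((500.3815002441406, -317.74853515625), (103.98979187011719, 18.365184783935547), 11.821455001831055)
[ 519.61760711 -310.9744261   237.49721437] [-3.14149155e+00 -3.38535914e-06  3.08406742e-01]
0 [ 683.95918932 -147.62215966    0.        ] [ 378.42862966 -159.56148024    0.        ]
28 [ 676.83979466 -145.28101137   28.        ] [ 379.02239698 -156.91892213   28.        ]
```

```bash
python3 -m jog '[[0,0.0026,0.035,5.6,0.0912],[0,0.0026,0.07,5.6,0.0912],[0,0.0026,0.105,5.6,0.0912],[0,0.0026,0.14,5.6,0.0912],[0,0.0026,0.17,5.6,0.0912]]' 60
python3 -m jog '[[0,0,0.015,0,0.0912],[0,0,0.03,0,0.0912],[0,0,0.04,0,0.0912],[0,0,0.046,0,0.0912],[0,0,0.051,0,0.0912]]' 60
python3 -m jog '[[0,0,0,0,0.06],[0,0,0,0,0.04],[0,0,0,0,0.02],[0,0,0,0,0.02],[0,0,0,0,0.01]]' 60
python3 -m jog '[[0,0,0,0,0.01],[0,0,0,0,0.01],[0,0,0,0,0.01],[0,0,0,0,0.01],[0,0,0,0,0.01]]' 60
python3 -m jog '[[0,0,-0.02,0,0.01],[0,0,-0.05,0,0.01],[0,0,-0.08,0,0.01],[0,0,-0.11,0,0.01],[0,0,-0.14,0,0.01]]' 60
```

```text
time_s: 5.7
eef_pos: [519.7, -313.0, 65.4]
orientation: [-3.141, 0.001, 0.21]
ft_force: [-0.4, 0.8, -0.1]
opening: 91.4
finger_force: 0.0
time_s: 6.12
eef_pos: [520.6, -313.6, 16.3]
orientation: [3.142, -0.0, 0.209]
ft_force: [-0.1, 0.1, 0.3]
opening: 91.1
finger_force: 0.0
time_s: 6.53
eef_pos: [520.8, -313.7, 17.2]
orientation: [3.141, -0.001, 0.209]
ft_force: [0.3, -0.3, -0.3]
opening: 60.8
finger_force: 0.0
time_s: 6.95
eef_pos: [520.4, -313.4, 16.5]
orientation: [-3.141, -0.0, 0.209]
ft_force: [0.0, -0.4, 0.1]
opening: 27.2
finger_force: 0.0
time_s: 7.37
eef_pos: [520.2, -313.3, 157.9]
orientation: [-3.141, 0.0, 0.209]
ft_force: [-0.6, -0.4, 0.2]
opening: 10.0
finger_force: 0.0
```

The fingers hadn't finished closing before I lifted. I'll reopen and check where the hook is now.

```bash
python3 -m jog '[[0,0,-0.04,0,0.0912],[0,0,-0.07,0,0.0912],[0,0,-0.08,0,0.0912],[0,0,-0.08,0,0.0912],[0,0,-0.08,0,0.0912]]' 60
python3 -m jog '[[0,0,0,0,0.0912],[0,0,0,0,0.0912],[0,0,0,0,0.0912],[0,0,0,0,0.0912],[0,0,0,0,0.0912]]' 60
python3 - <<'E'
from h import *
p=manip.grab_frame("wrist");cv2.imwrite("pics/w2.png",p["frame"])
g=p["frame"].min(axis=2).astype(np.uint8)[110:240,230:300]
m=(g>150).astype(np.uint8);v,u=np.nonzero(m)
R=cv2.minAreaRect(np.array([onz(p,(x+230,y+110),46)[:2] for x,y in zip(u,v)],np.float32));print(m.sum(),R)
print([(a["centre"],onz(p,a["centre"],6)) for a in manip.tip_of(p,"hook_tip")[:1]])
E
```

```text
time_s: 7.78
eef_pos: [520.0, -313.2, 235.7]
orientation: [-3.141, 0.001, 0.209]
ft_force: [-0.2, -0.5, -0.7]
opening: 40.3
finger_force: 0.0
time_s: 8.2
eef_pos: [520.2, -313.3, 235.7]
orientation: [-3.14, 0.001, 0.209]
ft_force: [0.7, 0.2, 0.8]
opening: 73.8
finger_force: 0.0
1361 ((500.53326416015625, -317.8363342285156), (103.8188705444336, 18.80137062072754), 12.319903373718262)
[([258.9, 3.4], array([ 695.98143489, -276.11829589,    6.        ]))]
```

View pics/w2.png

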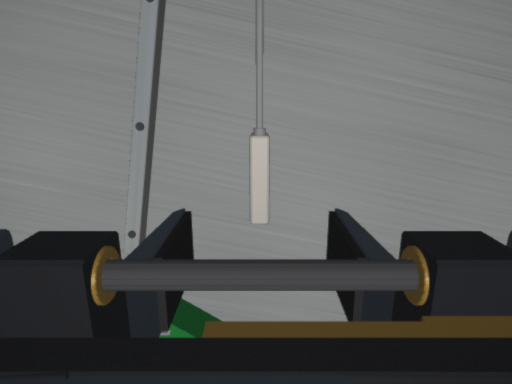

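The hook hasn't moved: the handle is upright and centred at (259,180). I'll descend again and wait for the fingers to close fully.

```bash
python3 -m jog '[[0,0,0.035,0,0.07],[0,0,0.07,0,0.07],[0,0,0.105,0,0.07],[0,0,0.14,0,0.07],[0,0,0.17,0,0.07]]' 60
python3 -m jog '[[0,0,0.015,0,0.07],[0,0,0.03,0,0.07],[0,0,0.04,0,0.06],[0,0,0.046,0,0.05],[0,0,0.05,0,0.04]]' 60
python3 -m jog '[[0,0,0,0,0.01],[0,0,0,0,0.01],[0,0,0,0,0.01],[0,0,0,0,0.01],[0,0,0,0,0.01]]' 60
python3 -m jog '[[0,0,0,0,0.01],[0,0,0,0,0.01],[0,0,0,0,0.01],[0,0,0,0,0.01],[0,0,0,0,0.01]]' 60
python3 -m jog '[[0,0,0,0,0.01],[0,0,0,0,0.01],[0,0,0,0,0.01],[0,0,0,0,0.01],[0,0,0,0,0.01]]' 60
```

```text
time_s: 8.72
eef_pos: [519.7, -313.0, 64.4]
orientation: [-3.141, 0.001, 0.209]
ft_force: [0.0, 0.9, -0.2]
opening: 70.0
finger_force: 0.0
time_s: 9.13
eef_pos: [520.5, -313.5, 16.1]
orientation: [-3.141, 0.0, 0.209]
ft_force: [-0.3, 0.4, -0.1]
opening: 53.0
finger_force: 0.0
time_s: 9.55
eef_pos: [520.9, -313.6, 17.4]
orientation: [3.141, -0.001, 0.209]
ft_force: [-1.3, 0.7, 2.2]
opening: 22.5
finger_force: 60.0
time_s: 9.97
eef_pos: [520.9, -313.6, 17.3]
orientation: [3.141, -0.001, 0.209]
ft_force: [0.7, 1.1, 6.0]
opening: 22.6
finger_force: 60.0
time_s: 10.38
eef_pos: [520.9, -313.6, 17.3]
orientation: [3.141, -0.001, 0.209]
ft_force: [-0.4, 1.1, 5.6]
opening: 22.4
finger_force: 60.0
```

```bash
python3 -m jog '[[0,0,-0.01,0,0.01],[0,0,-0.025,0,0.01],[0,0,-0.045,0,0.01],[0,0,-0.065,0,0.01],[0,0,-0.08,0,0.01]]' 60
python3 -m jog '[[0,0,0,-4,0.01],[0,0,0,-10,0.01],[0,0,0,-16,0.01],[0,0,0,-22,0.01],[0,0,0,-28,0.01]]' 60
python3 -m jog '[[0,0,0,-6,0.01],[0,0,0,-12,0.01],[0,0,0,-18,0.01],[0,0,0,-24,0.01],[0,0,0,-30,0.01]]' 60
python3 -m jog '[[0,0,0,-6,0.01],[0,0,0,-12,0.01],[0,0,0,-18,0.01],[0,0,0,-21.5,0.01],[0,0,0,-22.3,0.01]]' 60
python3 - <<'E'
from h import *
s=manip.get_state();print(s["eef_pos"],s["orientation"],shift(485.8-s["eef_pos"][0],-6.9-s["eef_pos"][1]))
for n in("top","scene"):
    p=manip.grab_frame(n)
    print(n,[(a["conf"],a["centre"],np.round(onz(p,a["centre"],86))) for a in manip.tip_of(p,"hook_tip")[:2]])
    e=s["eef_pos"];y=s["orientation"][2];print("expected px",proj(p,[e[0]+182*np.cos(y),e[1]+182*np.sin(y),e[2]-11]))
E
```

```text
time_s: 10.8
eef_pos: [520.4, -313.6, 97.8]
orientation: [3.141, -0.0, 0.209]
ft_force: [-0.6, 1.1, -2.4]
opening: 22.2
finger_force: 60.0
time_s: 11.22
eef_pos: [519.8, -313.3, 96.2]
orientation: [-3.14, 0.001, 0.703]
ft_force: [-0.1, -0.1, -1.5]
opening: 22.3
finger_force: 60.0
time_s: 11.63
eef_pos: [519.9, -313.3, 96.2]
orientation: [-3.14, -0.0, 1.226]
ft_force: [0.2, -0.2, -2.0]
opening: 22.6
finger_force: 60.0
time_s: 12.05
eef_pos: [519.9, -313.3, 96.2]
orientation: [-3.14, -0.0, 1.612]
ft_force: [0.0, 0.3, -3.0]
opening: 22.3
finger_force: 60.0
[ 519.92528157 -313.34706771   96.19772306] [-3.14048868e+00 -4.71937437e-04  1.61173721e+00] [307.6 -21.6]
top [(0.78, [285.1, 195.6], array([ 509., -134.,   86.]))]
expected px [283.92762846 194.45813633]
scene [(0.87, [230.4, 202.2], array([ 511., -127.,   86.])), (0.24, [305.4, 181.8], array([436., 150.,  86.]))]
expected px [229.23190669 202.82233062]
```

```bash
python3 -m jog '[[0.012,-0.004,0,0,0.01],[0.035,-0.009,0,0,0.01],[0.065,-0.015,0,0,0.01],[0.1,-0.019,0,0,0.01],[0.135,-0.022,0,0,0.01]]' 60
python3 -m jog '[[0.035,0,0,0,0.01],[0.065,0,0,0,0.01],[0.085,0,0,0,0.01],[0.095,0,0,0,0.01],[0.1,0,0,0,0.01]]' 60
python3 - <<'E'
from h import *
s=manip.get_state();e=s["eef_pos"];y=s["orientation"][2];T=np.array([e[0]+182*np.cos(y),e[1]+182*np.sin(y),e[2]-11]);print(e,y,T)
p=manip.grab_frame("top")
o=p["frame"].copy()
def L(P,c):
    q=np.array([proj(p,x) for x in P]);print(np.round(q,1).tolist());cv2.polylines(big,[np.int32((q-[90,90])*5)],False,c,1)
big=cv2.resize(o[90:210+40,90:250],None,fx=5,fy=5,interpolation=cv2.INTER_CUBIC)[:600]
cy,sy=np.cos(-.04),np.sin(-.04);w=lambda a,b,z:[481+a*cy-b*sy,238+a*sy+b*cy,z]
big=cv2.resize(o[130:250,90:250],None,fx=5,fy=5,interpolation=cv2.INTER_CUBIC)
def L(P,c):
    q=np.array([proj(p,x) for x in P]);cv2.polylines(big,[np.int32((q-[90,130]+.5)*5)],False,c,1)
L([w(a,b,65) for a,b in((-59,-93),(59,-93),(59,93),(-59,93),(-59,-93))],(255,255,0))
L([w(a,b,0) for a,b in((-54,-88),(54,-88))],(0,255,255))
L([T,e],(0,255,0))
cv2.imwrite("pics/t3.png",big)
p=manip.grab_frame("wrist")
for n in("pan_front","shelf_edge","hook_tip","pan"):print(n,[(round(a["conf"],2),a["centre"],np.round(onz(p,a["centre"],{"pan_front":0,"pan":0,"shelf_edge":160,"hook_tip":86}[n]))) for a in manip.tip_of(p,n)[:2]])
cv2.imwrite("pics/w3.png",p["frame"])
E
```

```text
time_s: 12.67
eef_pos: [491.7, -177.5, 96.4]
orientation: [-3.141, -0.001, 1.608]
ft_force: [0.6, 1.1, -2.0]
opening: 22.7
finger_force: 60.0
time_s: 13.08
eef_pos: [488.6, -77.9, 96.7]
orientation: [-3.142, -0.0, 1.612]
ft_force: [0.1, -1.3, -2.0]
opening: 22.9
finger_force: 60.0
[488.59041392 -77.88085201  96.7159596 ] 1.6118881676539416 [481.11380339 103.96551252  85.7159596 ]
pan_front []
shelf_edge []
hook_tip []
pan []
```

View pics/t3.png

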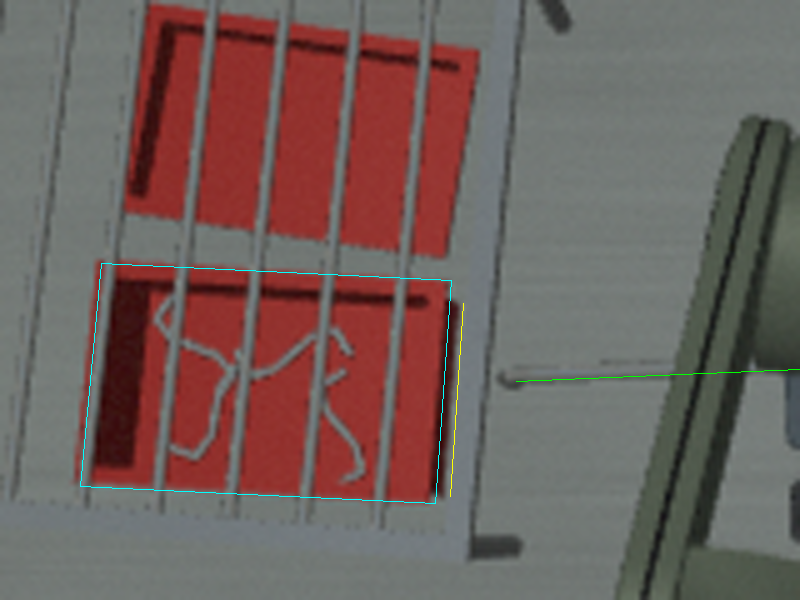

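View pics/w3.png

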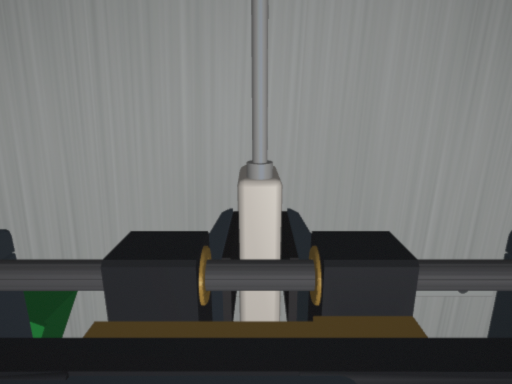

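The overlay matches. The pan rim spans (80–450, 265–500) in the crop, and the hook tip at (505,378) lines up to within about 5 mm of the pan's middle. I'll go in, shift 4 mm sideways and lower.

```bash
python3 -m jog '[[0.015,-0.002,0,0,0.01],[0.035,-0.004,0,0,0.01],[0.055,-0.004,0,0,0.01],[0.067,-0.004,0,0,0.01],[0.071,-0.004,0,0,0.01]]' 60
python3 -m jog '[[0,0,0.0,0,0.01],[0,0,0.008,0,0.01],[0,0,0.018,0,0.01],[0,0,0.026,0,0.01],[0,0,0.03,0,0.01]]' 60
python3 -m jog '[[0,0,0.003,0,0.01],[0,0,0.006,0,0.01],[0,0,0.01,0,0.01],[0,0,0.014,0,0.01],[0,0,0.014,0,0.01]]' 60
python3 - <<'E'
from h import *
s=manip.get_state();e=s["eef_pos"];y=s["orientation"][2];T=np.array([e[0]+182*np.cos(y),e[1]+182*np.sin(y),e[2]-11]);print(e,y,T)
a=manip.grab_frame("top")["frame"][150:230,100:240];b=manip.grab_frame("scene")["frame"][140:240,270:440]
cv2.imwrite("pics/c4.png",np.vstack([cv2.resize(a,(500,286),interpolation=cv2.INTER_CUBIC),cv2.resize(b,(500,294),interpolation=cv2.INTER_CUBIC)]))
E
```

```text
time_s: 13.8
eef_pos: [482.4, -8.0, 96.5]
orientation: [-3.142, -0.0, 1.611]
ft_force: [-0.1, 0.3, -0.9]
opening: 22.6
finger_force: 60.0
time_s: 14.22
eef_pos: [481.6, -9.5, 65.0]
orientation: [-3.139, 0.0, 1.609]
ft_force: [-0.4, -0.4, -2.5]
opening: 22.7
finger_force: 60.0
time_s: 14.63
eef_pos: [481.9, -8.7, 51.9]
orientation: [-3.14, -0.0, 1.61]
ft_force: [0.1, 0.3, -1.6]
opening: 22.5
finger_force: 60.0
[481.93762099  -8.72434253  51.86484104] 1.6101078858470532 [474.78475991 173.1350443   40.86484104]
```

View pics/c4.png

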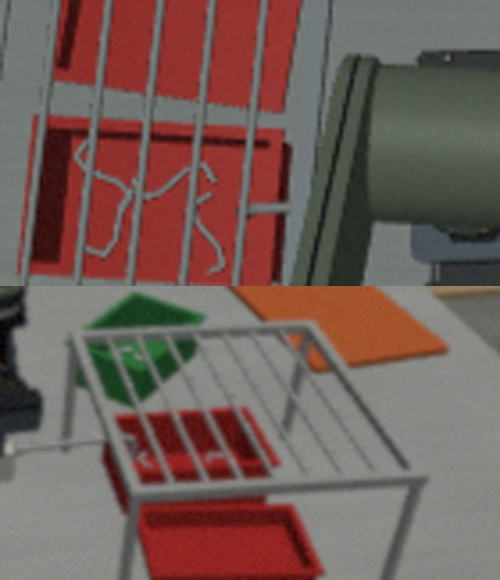

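The tip is inside the pan behind its front wall, with the rod over the rim. Starting the pull gently.

```bash
python3 -m jog '[[-0.003,0,0,0,0.01],[-0.007,0,0,0,0.01],[-0.011,0,0,0,0.01],[-0.015,0,0,0,0.01],[-0.019,0,0,0,0.01]]' 60
python3 -m jog '[[-0.004,0,0,0,0.01],[-0.009,0,0,0,0.01],[-0.014,0,0,0,0.01],[-0.020,0,0,0,0.01],[-0.026,0,0,0,0.01]]' 60
python3 -m jog '[[-0.008,0,0,0,0.01],[-0.016,0,0,0,0.01],[-0.024,0,0,0,0.01],[-0.032,0,0,0,0.01],[-0.040,0,0,0,0.01]]' 60
python3 -m jog '[[-0.008,0,0,0,0.01],[-0.016,0,0,0,0.01],[-0.024,0,0,0,0.01],[-0.030,0,0,0,0.01],[-0.035,0,0,0,0.01]]' 60
python3 - <<'E'
from h import *
p=manip.grab_frame("top");cv2.imwrite("pics/t5.png",cv2.resize(p["frame"][110:270,90:310],None,fx=3,fy=3,interpolation=cv2.INTER_CUBIC))
e=manip.get_state();print(e["eef_pos"],e["ft_force"],e["ft_torque"])
E
```

```text
time_s: 15.15
eef_pos: [483.1, -27.5, 52.6]
orientation: [3.141, -0.001, 1.609]
ft_force: [-0.2, 3.6, -2.9]
opening: 22.8
finger_force: 60.0
time_s: 15.57
eef_pos: [484.1, -54.2, 52.5]
orientation: [-3.141, -0.0, 1.61]
ft_force: [-0.1, 3.4, -3.1]
opening: 22.4
finger_force: 60.0
time_s: 15.98
eef_pos: [485.6, -94.5, 52.5]
orientation: [-3.141, -0.0, 1.61]
ft_force: [0.2, 3.6, -1.9]
opening: 22.9
finger_force: 60.0
time_s: 16.4
eef_pos: [487.0, -129.3, 52.5]
orientation: [-3.141, -0.0, 1.61]
ft_force: [0.2, 4.1, -1.9]
opening: 22.3
finger_force: 60.0
[ 487.294008   -130.18526257   52.55183886] [-0.23755408  0.72798014 -1.89116861] [0.14602375 0.08377455 0.02811643]
```

View pics/t5.png

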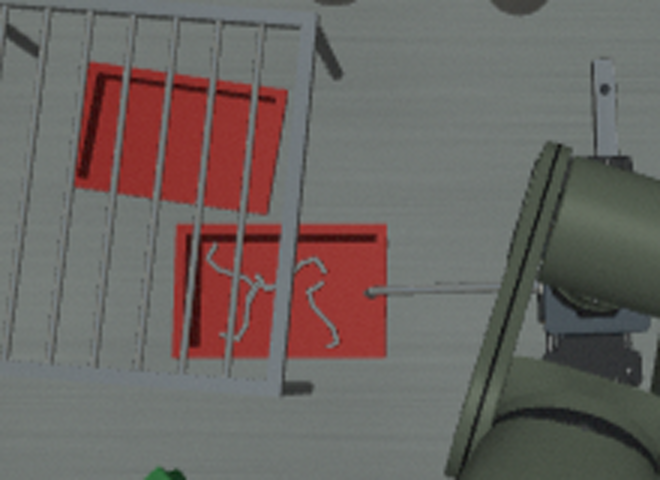

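Friction is about 3.5 N and the pan is following, with its front lip at crop column 387. By calculation about 197 mm remain. I'll drag 165 mm, then measure.

```bash
python3 -m jog '[[-0.005,0,0,0,0.01],[-0.012,0,0,0,0.01],[-0.020,0,0,0,0.01],[-0.029,0,0,0,0.01],[-0.038,0,0,0,0.01]]' 60
python3 -m jog '[[-0.009,0,0,0,0.01],[-0.018,0,0,0,0.01],[-0.027,0,0,0,0.01],[-0.036,0,0,0,0.01],[-0.045,0,0,0,0.01]]' 60
python3 -m jog '[[-0.009,0,0,0,0.01],[-0.018,0,0,0,0.01],[-0.027,0,0,0,0.01],[-0.036,0,0,0,0.01],[-0.045,0,0,0,0.01]]' 60
python3 -m jog '[[-0.009,0,0,0,0.01],[-0.018,0,0,0,0.01],[-0.025,0,0,0,0.01],[-0.031,0,0,0,0.01],[-0.035,0,0,0,0.01]]' 60
python3 - <<'E'
from h import *
p=manip.grab_frame("top");cv2.imwrite("pics/t6.png",cv2.resize(p["frame"][110:260,170:350],None,fx=4,fy=4,interpolation=cv2.INTER_CUBIC))
f=p["frame"].astype(int);red=((f[:,:,2]>90)&(f[:,:,1]<80)).astype(np.uint8)
red[:100]=0
for r in range(165,235,6):
    c=np.nonzero(red[r,215:330])[0]
    if len(c):print(r,c.max()+215,np.round(onz(p,(c.max()+215.5,r),65)[:2],1))
e=manip.get_state();print(e["eef_pos"],e["ft_force"])
E
```

```text
time_s: 16.87
eef_pos: [488.6, -167.4, 52.5]
orientation: [-3.141, -0.0, 1.61]
ft_force: [-0.3, 3.8, -1.8]
opening: 22.2
finger_force: 60.0
time_s: 17.28
eef_pos: [490.3, -212.5, 52.5]
orientation: [-3.141, -0.0, 1.61]
ft_force: [-0.3, 4.0, -3.1]
opening: 22.4
finger_force: 60.0
time_s: 17.7
eef_pos: [492.1, -257.4, 52.5]
orientation: [-3.141, -0.0, 1.61]
ft_force: [0.9, 4.1, -2.4]
opening: 22.6
finger_force: 60.0
time_s: 18.12
eef_pos: [493.5, -292.3, 52.5]
orientation: [-3.142, -0.0, 1.61]
ft_force: [-0.1, 4.1, -3.0]
opening: 22.1
finger_force: 60.0
183 278 [ 545.1 -118.6]
189 279 [ 529.1 -121.3]
195 279 [ 513.1 -121.3]
201 279 [ 497.2 -121.3]
207 279 [ 481.3 -121.3]
213 280 [ 465.5 -124. ]
219 280 [ 449.8 -124. ]
225 280 [ 434.1 -124. ]
[ 493.70521239 -292.93192352   52.52027888] [-0.21900786  1.75018921 -2.15738422]
```

View pics/t6.png

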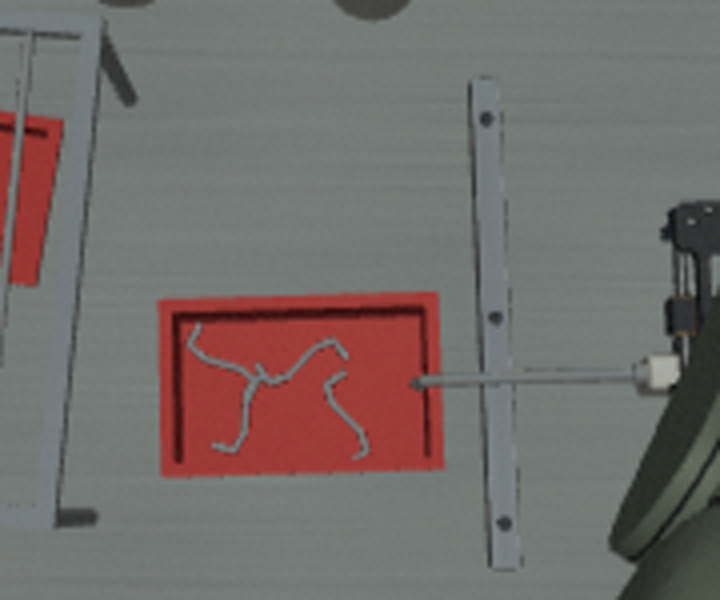

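The pan is nearly parallel to the bar, with about 33 mm left. Creeping in.

```bash
python3 -m jog '[[-0.004,0,0,0,0.01],[-0.009,0,0,0,0.01],[-0.014,0,0,0,0.01],[-0.018,0,0,0,0.01],[-0.020,0,0,0,0.01]]' 60
python3 -m jog '[[-0.001,0,0,0,0.01],[-0.002,0,0,0,0.01],[-0.003,0,0,0,0.01],[-0.004,0,0,0,0.01],[-0.005,0,0,0,0.01]]' 60
```

```text
time_s: 18.58
eef_pos: [494.4, -312.1, 52.5]
orientation: [3.141, 0.0, 1.61]
ft_force: [-0.1, 3.8, -1.6]
opening: 22.4
finger_force: 60.0
time_s: 19.0
eef_pos: [494.5, -316.4, 52.5]
orientation: [-3.142, -0.0, 1.61]
ft_force: [-0.2, 2.6, -2.6]
opening: 22.1
finger_force: 60.0
```

```bash
python3 -m jog '[[-0.0005,0,0,0,0.01],[-0.001,0,0,0,0.01],[-0.0015,0,0,0,0.01],[-0.002,0,0,0,0.01],[-0.0025,0,0,0,0.01]]' 60
```

```text
time_s: 19.42
eef_pos: [494.6, -319.0, 52.5]
orientation: [3.142, -0.0, 1.61]
ft_force: [0.3, 4.0, -3.6]
opening: 22.6
finger_force: 60.0
```

```bash
python3 -m jog '[[-0.0005,0,0,0,0.01],[-0.001,0,0,0,0.01],[-0.0015,0,0,0,0.01],[-0.002,0,0,0,0.01],[-0.0025,0,0,0,0.01]]' 60
```

```text
time_s: 19.83
eef_pos: [494.7, -321.5, 52.5]
orientation: [3.142, -0.0, 1.61]
ft_force: [-0.1, 4.4, -3.1]
opening: 22.1
finger_force: 60.0
```

```bash
python3 -m jog '[[-0.0005,0,0,0,0.01],[-0.001,0,0,0,0.01],[-0.0015,0,0,0,0.01],[-0.0015,0,0,0,0.01],[-0.0015,0,0,0,0.01]]' 60
```

```text
time_s: 20.25
eef_pos: [494.8, -323.1, 52.5]
orientation: [3.141, 0.0, 1.61]
ft_force: [-0.6, 3.1, -2.2]
opening: 22.3
finger_force: 60.0
```

```bash
python3 -m jog '[[-0.0005,0,0,0,0.01],[-0.001,0,0,0,0.01],[-0.0015,0,0,0,0.01],[-0.0015,0,0,0,0.01],[-0.0015,0,0,0,0.01]]' 60
```

```text
time_s: 20.67
eef_pos: [494.9, -324.6, 52.6]
orientation: [3.141, 0.0, 1.61]
ft_force: [-0.1, 3.5, -2.5]
opening: 22.3
finger_force: 60.0
```

```bash
python3 -m jog '[[-0.0005,0,0,0,0.01],[-0.001,0,0,0,0.01],[-0.001,0,0,0,0.01],[-0.001,0,0,0,0.01]]' 60
```

```text
time_s: 21.0
eef_pos: [494.9, -325.5, 52.5]
orientation: [3.142, 0.0, 1.61]
ft_force: [-0.1, 3.3, -2.9]
opening: 22.6
finger_force: 60.0
```

```bash
python3 -m jog '[[-0.0005,0,0,0,0.01],[-0.001,0,0,0,0.01],[-0.0015,0,0,0,0.01],[-0.0015,0,0,0,0.01]]' 60
```

```text
time_s: 21.33
eef_pos: [494.9, -327.1, 52.5]
orientation: [3.142, 0.0, 1.61]
ft_force: [-0.0, 3.1, -2.3]
opening: 22.6
finger_force: 60.0
```

```bash
python3 -m jog '[[-0.0005,0,0,0,0.01],[-0.001,0,0,0,0.01],[-0.001,0,0,0,0.01]]' 60
```

```text
time_s: 21.58
eef_pos: [495.0, -328.1, 52.5]
orientation: [3.142, 0.0, 1.61]
ft_force: [0.7, 4.5, -2.0]
opening: 22.4
finger_force: 60.0
```

```bash
python3 - <<'E'
from h import *
p=manip.grab_frame("top")
f=p["frame"].astype(int);red=((f[:,:,2]>90)&(f[:,:,1]<80)).astype(np.uint8);red[:100]=0
for r in range(183,230,6):
    c=np.nonzero(red[r,215:330])[0]
    if len(c):print(r,c.max()+215,np.round(onz(p,(c.max()+215.5,r),65)[:2],1))
E
```

```text
183 292 [ 545.4 -155.8]
189 292 [ 529.4 -155.7]
195 292 [ 513.4 -155.7]
201 293 [ 497.5 -158.3]
207 293 [ 481.6 -158.2]
213 293 [ 465.8 -158.2]
219 293 [ 450.1 -158.1]
225 294 [ 434.4 -160.7]
```

```bash
python3 -m jog '[[-0.0005,0,0,0,0.01],[-0.001,0,0,0,0.01],[-0.001,0,0,0,0.01]]' 60
```

```text
time_s: 21.88
eef_pos: [494.9, -328.6, 52.4]
orientation: [-3.141, -0.001, 1.61]
ft_force: [-0.3, 6.0, -2.3]
opening: 22.9
finger_force: 60.0
```

```bash
python3 -m jog '[[-0.0005,0,0,0,0.01],[-0.001,0,0,0,0.01],[-0.001,0,0,0,0.01]]' 60
```

```text
time_s: 22.13
eef_pos: [494.6, -328.7, 52.1]
orientation: [-3.141, -0.003, 1.609]
ft_force: [-0.5, 6.4, -2.9]
opening: 22.3
finger_force: 60.0
```

```bash
python3 -m jog '[[-0.0005,0,0,0,0.01],[-0.0005,0,0,0,0.01],[-0.0005,0,0,0,0.01]]' 60
```

```text
time_s: 22.38
eef_pos: [494.6, -328.8, 52.0]
orientation: [-3.14, -0.003, 1.609]
ft_force: [-0.5, 7.3, -3.2]
opening: 22.6
finger_force: 60.0
```

Contact. The rise is gentle, so I'll step the pull up to about 15 N.

```bash
python3 -m jog '[[-0.0005,0,0,0,0.01],[-0.001,0,0,0,0.01],[-0.001,0,0,0,0.01]]' 60
```

```text
time_s: 22.63
eef_pos: [494.3, -328.9, 51.7]
orientation: [-3.14, -0.005, 1.609]
ft_force: [-0.1, 9.2, -2.9]
opening: 22.6
finger_force: 60.0
```

```bash
python3 -m jog '[[-0.0005,0,0,0,0.01],[-0.001,0,0,0,0.01],[-0.001,0,0,0,0.01]]' 60
```

```text
time_s: 22.88
eef_pos: [494.1, -329.0, 51.5]
orientation: [-3.139, -0.007, 1.609]
ft_force: [1.2, 11.7, -3.1]
opening: 22.2
finger_force: 60.0
```

```bash
python3 -m jog '[[-0.0005,0,0,0,0.01],[-0.001,0,0,0,0.01],[-0.001,0,0,0,0.01]]' 60
```

```text
time_s: 23.13
eef_pos: [493.8, -329.1, 51.2]
orientation: [-3.138, -0.009, 1.608]
ft_force: [0.6, 13.3, -3.3]
opening: 22.7
finger_force: 60.0
```

```bash
python3 -m jog '[[-0.0005,0,0,0,0.01],[-0.001,0,0,0,0.01],[-0.001,0,0,0,0.01],[-0.001,0,0,0,0.01],[-0.001,0,0,0,0.01]]' 60
python3 -m jog '[[0,0,0,0,0.01],[0,0,0,0,0.01],[0,0,0,0,0.01],[0,0,0,0,0.01],[0,0,0,0,0.01]]' 60
python3 -m jog '[[0,0,0,0,0.01],[0,0,0,0,0.01],[0,0,0,0,0.01],[0,0,0,0,0.01],[0,0,0,0,0.01]]' 60
python3 -m jog '[[0,0,0,0,0.01],[0,0,0,0,0.01],[0,0,0,0,0.01],[0,0,0,0,0.01],[0,0,0,0,0.01]]' 60
python3 - <<'E'
from h import *
p=manip.grab_frame("top");cv2.imwrite("pics/t7.png",cv2.resize(p["frame"][120:255,190:350],None,fx=4.4,fy=4.4,interpolation=cv2.INTER_CUBIC))
f=p["frame"].astype(int);red=((f[:,:,2]>90)&(f[:,:,1]<80)).astype(np.uint8);red[:100]=0
v,u=np.nonzero(red[170:240,210:330]);print(cv2.minAreaRect(np.array([onz(p,(x+210,y+170),65)[:2] for x,y in zip(u,v)],np.float32)))
E
```

```text
time_s: 23.55
eef_pos: [493.7, -329.3, 51.0]
orientation: [-3.138, -0.01, 1.608]
ft_force: [-0.4, 14.3, -4.1]
opening: 22.2
finger_force: 60.0
time_s: 23.97
eef_pos: [493.7, -329.3, 51.0]
orientation: [-3.138, -0.01, 1.608]
ft_force: [0.5, 14.6, -4.3]
opening: 22.5
finger_force: 60.0
time_s: 24.38
eef_pos: [493.7, -329.3, 51.0]
orientation: [-3.138, -0.01, 1.608]
ft_force: [0.7, 14.4, -3.8]
opening: 22.6
finger_force: 60.0
time_s: 24.8
eef_pos: [493.7, -329.3, 51.0]
orientation: [-3.138, -0.01, 1.608]
ft_force: [1.3, 14.5, -2.9]
opening: 22.7
finger_force: 60.0
((485.85736083984375, -66.29536437988281), (117.13651275634766, 185.4354705810547), 2.5255064964294434)
```

View pics/t7.png

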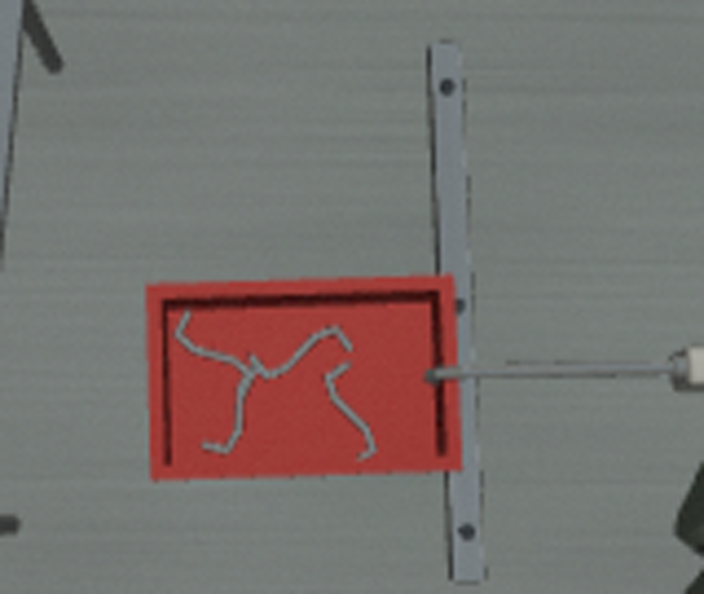

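The pan's front lies flat on the bar: the lip edge runs along it and the angle is 2.5°, the same as the bar's. Pull held at 14.5 N. Now I'll unhook.

```bash
python3 -m jog '[[0.003,0,0,0,0.01],[0.007,0,0,0,0.01],[0.011,0,0,0,0.01],[0.015,0,0,0,0.01],[0.016,0,0,0,0.01]]' 60
python3 -m jog '[[0,0,-0.005,0,0.01],[0,0,-0.015,0,0.01],[0,0,-0.03,0,0.01],[0,0,-0.045,0,0.01],[0,0,-0.06,0,0.01]]' 60
python3 -m jog '[[-0.008,0,0,0,0.01],[-0.023,0,0,0,0.01],[-0.043,0,0,0,0.01],[-0.063,0,0,0,0.01],[-0.083,0,0,0,0.01]]' 60
python3 -m jog '[[-0.02,0,0,0,0.01],[-0.032,0,0,0,0.01],[-0.038,0,0,0,0.01],[-0.04,0,0,0,0.01],[-0.04,0,0,0,0.01]]' 60
python3 - <<'E'
from h import *
s=manip.get_state();print(s["eef_pos"],s["ft_force"])
p=manip.grab_frame("top")
f=p["frame"].astype(int);red=((f[:,:,2]>90)&(f[:,:,1]<80)).astype(np.uint8);red[:100]=0
v,u=np.nonzero(red[170:240,210:330]);print(cv2.minAreaRect(np.array([onz(p,(x+210,y+170),65)[:2] for x,y in zip(u,v)],np.float32)))
E
```

```text
time_s: 25.27
eef_pos: [494.9, -318.8, 52.9]
orientation: [3.141, 0.001, 1.61]
ft_force: [-0.3, -0.6, -2.2]
opening: 22.6
finger_force: 60.0
time_s: 25.68
eef_pos: [494.9, -319.1, 114.3]
orientation: [3.141, 0.001, 1.61]
ft_force: [0.1, -0.2, -2.2]
opening: 22.5
finger_force: 60.0
time_s: 26.1
eef_pos: [497.2, -403.5, 111.4]
orientation: [-3.14, -0.0, 1.61]
ft_force: [1.0, 0.2, -2.2]
opening: 22.5
finger_force: 60.0
time_s: 26.52
eef_pos: [499.1, -441.4, 111.8]
orientation: [-3.141, -0.001, 1.61]
ft_force: [-0.3, -1.0, -2.2]
opening: 22.2
finger_force: 60.0
[ 499.05895407 -441.39285629  111.8287195 ] [-0.33006235 -1.01894064 -2.22791023]
((485.473388671875, -66.27169799804688), (117.77548217773438, 185.58126831054688), 2.5690884590148926)
```

```bash
python3 -m jog '[[0,0,0.012,0,0.01],[0,0,0.03,0,0.01],[0,0,0.05,0,0.01],[0,0,0.07,0,0.01],[0,0,0.08,0,0.01]]' 60
python3 -m jog '[[0,0,0.004,0,0.01],[0,0,0.008,0,0.01],[0,0,0.011,0,0.01],[0,0,0.013,0,0.01],[0,0,0.014,0,0.01]]' 60
```

```text
time_s: 26.98
eef_pos: [498.4, -439.1, 30.2]
orientation: [-3.139, -0.003, 1.611]
ft_force: [-0.6, 0.2, -2.6]
opening: 22.4
finger_force: 60.0
time_s: 27.4
eef_pos: [499.8, -441.6, 19.2]
orientation: [3.141, 0.001, 1.61]
ft_force: [-0.7, 1.1, -2.7]
opening: 22.6
finger_force: 60.0
```

```bash
python3 -m jog '[[0,0,0.0005,0,0.01],[0,0,0.001,0,0.01],[0,0,0.0015,0,0.01],[0,0,0.0015,0,0.01],[0,0,0.0015,0,0.01]]' 60
```

```text
time_s: 27.82
eef_pos: [499.6, -441.7, 17.5]
orientation: [3.141, 0.001, 1.61]
ft_force: [-0.3, 0.1, -0.3]
opening: 22.5
finger_force: 60.0
```

Seated, since the weight has come off the wrist. Opening and lifting away.

```bash
python3 -m jog '[[0,0,0,0,0.03],[0,0,0,0,0.04],[0,0,0,0,0.06],[0,0,0,0,0.07],[0,0,0,0,0.07]]' 60
python3 -m jog '[[0,0,0,0,0.07],[0,0,0,0,0.07],[0,0,0,0,0.07],[0,0,0,0,0.07],[0,0,0,0,0.07]]' 60
python3 -m jog '[[0,0,-0.01,0,0.07],[0,0,-0.03,0,0.07],[0,0,-0.06,0,0.07],[0,0,-0.09,0,0.07],[0,0,-0.12,0,0.07]]' 60
python3 -m jog '[[0,0,-0.02,0,0.07],[0,0,-0.03,0,0.07],[0,0,-0.03,0,0.07],[0,0,-0.03,0,0.07],[0,0,-0.03,0,0.07]]' 60
python3 - <<'E'
from h import *
a=manip.grab_frame("top")["frame"][90:280,180:420];b=manip.grab_frame("scene")["frame"][130:300,90:330]
cv2.imwrite("pics/end.png",np.vstack([cv2.resize(a,(380,300)),cv2.resize(b,(380,270))]))
E
```

```text
time_s: 28.23
eef_pos: [499.5, -441.4, 17.1]
orientation: [3.141, -0.0, 1.61]
ft_force: [-0.2, -0.5, 0.2]
opening: 53.1
finger_force: 0.0
time_s: 28.65
eef_pos: [499.4, -441.3, 17.0]
orientation: [-3.142, -0.0, 1.61]
ft_force: [0.6, -0.4, -0.2]
opening: 70.0
finger_force: 0.0
time_s: 29.07
eef_pos: [499.3, -441.2, 139.0]
orientation: [3.141, 0.0, 1.61]
ft_force: [-0.8, 0.5, 1.1]
opening: 69.5
finger_force: 0.0
time_s: 29.48
eef_pos: [498.6, -440.6, 165.1]
orientation: [-3.139, -0.003, 1.61]
ft_force: [-0.3, -0.2, 0.5]
opening: 70.2
finger_force: 0.0
```

View pics/end.png

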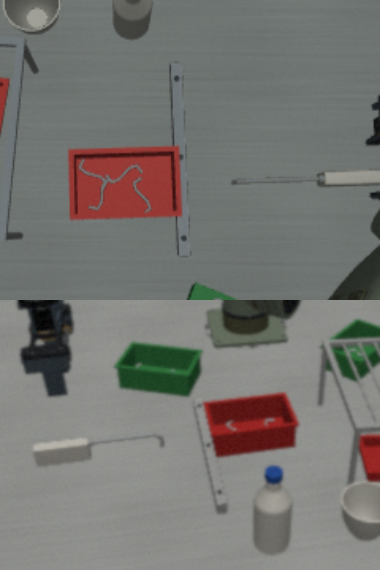

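The pan is flat against the bar, and the hook lies on the bench clear of it. The gripper is open and raised.

```bash
python3 -c "
from bench import manip
print(manip.sign_off())"
```

```text
the job is handed in; nothing more can be done
None
```

The deep red pan is flat on the stop bar after about 14.5 N of pull held for over a second; the hook tool is lying on the bench clear of it, and the job was handed in at about 30 s, with no verdict returned.

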